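Release the glued power brick from the ratchet clamp

TASK

The glue on the black power brick has set, so take it out of the blue ratchet clamp: swing the red pawl lever towards the free (toothed) end of the clamp to lift the pawl off the teeth, then push the clamp bar by its black cross handle all the way back to its stop. Then lift the brick out and lay it flat in the steel tray beside the cup standing there; set it down rather than dropping it. Do not move the cup or anything else on the table, and leave the bar fully back.

Things in the scene. Friction and masses are not known exactly. Their poses are not given: they have to be found in the camera images.
- clamp: Blue ratchet bar clamp screwed to the table, base 300 x 90 x 10 mm. Origin: centre of its underside, on the table; x runs along the clamp from the bar's toothed free end (-x, roughly towards the robot) to the fixed jaw (+x), z up. Fixed jaw: x 120..146 mm, 50 wide, top at z 54. Two dark cheek plates at x -112..-70, y +-14..23, up to z 61.
- jaw_lip (a point): Edge of the lip on the moving jaw, 58 mm above the table, moves with the bar. When clamped (clamp x 22 mm) the lip, 46 mm wide, lies over the first 12 mm of the brick at z 54..62, so the brick cannot be lifted there until the bar is back. The jaw below is 50 mm wide, clamp x -16..10 when clamped.
- bar (a joint): Slide of the clamp bar with moving jaw and toothed rack, m: 0 clamped on the brick, 0.045 fully back on its stop; it moves along the clamp's -x. Rubs with about 3 N and stays where it is left. While the pawl is down its tooth blocks the bar from sliding back.
- bar_handle (a point): Middle of the black cross handle on the moving jaw: a round bar 12 mm thick and 70 mm long across the clamp (along clamp y), axis 98 mm above the table, on a post 14 mm wide; moves with the bar. Clear space above the brick (z over 62 mm) on its +x side lets a closed finger or gripper push it towards clamp -x.
- pawl (a joint): Hinge of the red ratchet pawl, rad: 0 engaged in the teeth (lever upright), grows to 0.8 as the top of the lever swings towards clamp -x; off the teeth above about 0.15. Stiff (about 0.06 N m, under 2 N at the lever's top) and stays where it is left. Hinge axis along clamp y at clamp x -95 mm, z 52 mm.
- pawl_tip (a point): Middle of the red cross bar on top of the pawl lever: round, 12 mm thick and 70 mm long along clamp y, 76 mm from the hinge (128 mm above the table when engaged); the lever below it is 16 mm wide. Moves with the pawl. When engaged it is 89 mm behind (clamp -x of) the black handle; the gap between them is free above z 65 mm.
- brick: Black power brick, box 46 (its x) x 110 (its y) x 30 mm (z), 0.2 to 0.4 kg. Origin: centre of its underside. In the clamp it lies at clamp x 10..120, z 22..52 mm, long axis along the clamp, on a rubber rest 36 mm wide; its long sides are free to be gripped 46 mm wide from above; 12 mm of free height under its overhanging edges.
- tray: Steel tray, fixed, 198 (its x) x 308 (its y) x 24 mm; origin: centre of its underside. Inside 186 x 296 mm, floor 2 mm above the table, rim 20 to 24 mm above the table. Its long y axis points roughly towards the robot or away.
- tray_cup: Sample cup with red lid, 70 mm across and 72 mm tall, loose, standing in the far part of the tray; origin: centre of its underside. Leave it standing.
- timer: White bench timer lying at the right end of the table, 62 x 62 x 16 mm, loose; origin: centre of underside. Leave alone.
- mug: Black and white mug at the front right, 82 x 114 x 97 mm, loose; origin: centre of underside. Leave alone.
- red_cup: Sample cup with red lid on the table at the front right, 70 mm across, 72 mm tall, loose; origin: centre of underside. Leave alone.
- salt: White pot with yellow band and white cap, 62 mm across, 104 mm tall, loose, behind the mixer on the right; origin: centre of underside. Leave alone.
- marker: Blue marker pen lying at the front left, 134 x 12 x 12 mm, loose; origin: centre of underside. Leave alone.
Not all that is in view belongs to the job. What is shaped like the tray_cup but green or turquoise is not meant.

How it is judged:
By the outcome, as a careful person would: the job done as asked, in the order asked, and still so for the second after the job is handed in, with the robot touching nothing.
It also fails if it takes over 64 s, if anything falls off the work surface, if the arm or the gripper's body presses on something with over 40 N, if the wrist force passes 120 N, or if a joint passes its speed limit or range.

ROBOT

A 6-joint arm with a two-finger parallel gripper is mounted at the origin on a cart in front of the work surface, level with it; the furniture and walls round the work are solid. World frame = base frame: x ahead of the robot, y to its left, z up, the work surface at z = 0. Lengths are in m, angles in degrees, forces in N, time in s.
With the tool pointing down it reaches from about 0.4 to 0.825 m from the base axis. Payload 7 kg.
Tool frame: the origin (TCP) lies midway between the tips of the shut fingers; the grasp point (between the pads) lies 19 mm behind it (r.hold_point_z is the distance from the TCP to the grasp point, in m); x points along the fingers, y is the direction in which the jaws open and shut, and the axes are right-handed (so a half turn about x gives the same grasp; the last joint's range is limited). The gripper opens to 88 mm and grips with 3 to 60 N. Pads are 19 mm wide; open, the fingers measure 130 mm over their backs; the gripper's body (78 mm by 193 mm) begins 47 mm behind the grasp point.
Start: joints at [79.647, 20.546, 0.682, 0, -70.136, -16.507], TCP at [0.305, 0.602, 0.227] pointing down, gripper open.
Joint ranges: [-176.03, 176.03], [-82.01, 121.73], [-58.28, 71.71], [-173.87, 95.51], [-174.79, -0.11], [-173.66, 173.66]. Speed limits (degrees/s): [136.94, 136.94, 172.46, 180, 180, 180].

INTERFACE

Orientations are given as [roll, pitch, yaw] about the fixed x, y, z axes, in that order (R = Rz(yaw) Ry(pitch) Rx(roll)).
In Python, from plant import r, viewer, order gives the robot as it stands. The module is installed in compiled form; this text tells all that it offers.
- The arm moves only by the shell command python3 -m creep 'ROWS' [FORCE]. ROWS is JSON, a list of rows, each an object of numbers: "ax", "ay", "az": the turn, a rotation vector about the tool's x, y, z in degrees; "tx", "ty", "tz": the shift along the tool's x, y, z in m; "fingers": the finger opening in m, from 0 to 0.0876. A call has 1 to 5 rows; each row is the pose to reach, as a shift and turn from the pose commanded when the call began, along the tool's axes at that moment; what a row does not reach only later rows make up. A row lasts 1/10 s, in which the tool goes at most 50 mm and 8.59 degrees, less where a joint would pass 70% of its speed; a pose out of reach is approached as far as the arm can. A call with a gripper value outside its range is refused whole. The fingers move at their own pace and stop on an object; FORCE is the grip in N (left out, the last holds). Time passes only in rows, so rows that repeat a pose let the fingers close. It gives the time, the measured TCP pose, the force and the opening at its end, in the units of the state.
- r.get_state(): the state, without advancing time (a new reading comes with each control period).
- viewer.capture(name): name is "scene" or "top"; returns a dict with "pixels" (400x640x3 uint8, blue, green, red), "depth" (400x640 float32, m along the optical axis (not along the pixel's ray), 0 where there is no reading), "fx", "fy", "cx", "cy" (pixels), "rvec" (rotation vector, rad) and "tvec" (3), from world to camera coordinates, as OpenCV has them. Camera axes: x right, y down, z forward; pixel columns grow to the right and rows downward; lengths in m; the calibration is good to about 2 mm. A picture is of the moment at which its call begins.
- order.close_job(): hands the job in, once; it reports no verdict.
The state is a dict: "time_s": time; "joints": joint angles; "qd": joint speeds; "joint_torque": joint torques, N m; "tcp_pos": TCP position; "eef_rot": TCP orientation; "contact_force": force on the tool from outside, world axes, zero at the start; "moment": the same for the moment, N m; "gripper_width": finger opening in m.
Only numpy, scipy, OpenCV 4.12 (cv2) and the standard library are available. Lean on these libraries where they do the work, as an engineer would, in place of code of your own. Each camera call takes 0.05 s, during which the arm holds its last target.

## Working session

There is one attempt and no reset: what is moved stays moved. The work goes in short steps, Python scripts to look and compute and a shell command to move; the robot and the scene stay as the last step left them, time stands still between calls to the robot, and variables do not carry over. Pictures are saved under pics/ and viewed, and the job is handed in when it is done.

```bash
mkdir -p pics; cat > h.py <<'E'
import numpy as np, cv2
from plant import r, viewer, order
def cap(n):
    c=viewer.capture(n); R=cv2.Rodrigues(np.array(c['rvec'],float))[0]; t=np.array(c['tvec'],float).ravel()
    z=c['depth']; v,u=np.mgrid[0:400,0:640]
    P=np.stack([(u-c['cx'])/c['fx']*z,(v-c['cy'])/c['fy']*z,z],-1)
    W=(P-t)@R  # R^T (P-t)
    W[z==0]=np.nan
    return c,W,R,t
E
python3 - <<'E'
from h import *
print(r.get_state())
for n in('scene','top'):
    c,W,R,t=cap(n); cv2.imwrite(f'pics/{n}0.png',c['pixels']); np.savez(f'{n}0.npz',W=W,px=c['pixels'],R=R,t=t,K=[c['fx'],c['fy'],c['cx'],c['cy']])
    print(n,-R.T@t,c['fx'])
E
```

```text
{'time_s': 0.0, 'joints': array([ 7.96469304e+01,  2.05914404e+01,  6.35213211e-01, -1.81819137e-02,
       -7.01374551e+01, -1.65098645e+01]), 'qd': array([ 0.01310762, -0.07728053, -0.01847701,  0.10930635,  0.04980704,
       -0.07278894]), 'joint_torque': array([ 6.50367638e-04, -5.82714164e+01,  2.93042511e+01,  6.99714705e+00,
        6.67290558e-03, -1.60158006e-04]), 'tcp_pos': array([0.30478833, 0.60172962, 0.22563967]), 'eef_rot': array([  96.17136548,   89.90477069, -110.69776023]), 'contact_force': array([0.7170602 , 0.52485556, 0.03246089]), 'moment': array([ 0.02968708,  0.03485238, -0.00115516]), 'gripper_width': 0.0880303811668193}
scene [0.12474691 0.4659119  1.32031701] 489.4758502158936
top [ 0.1827362  -0.04665603  1.70787846] 472.0387818214188
```

```bash
ls .
```

```text
h.py
pics
scene0.npz
top0.npz
```

View pics/scene0.png

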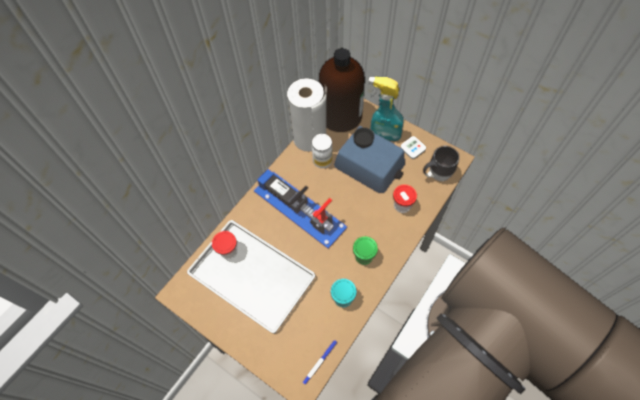

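View pics/top0.png

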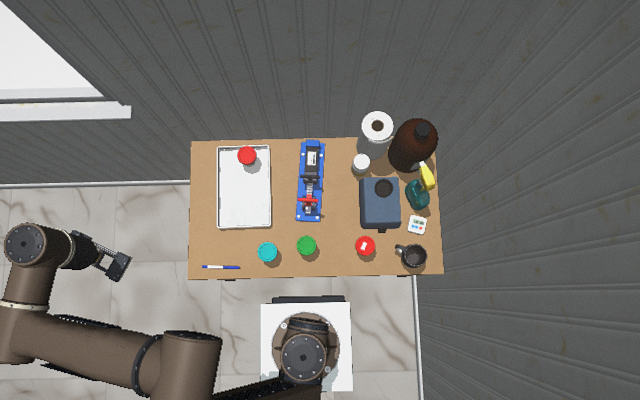

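The scene and top views both show the clamp clearly: top-view base about (311,180), red pawl (308,200), tray centre (244,187), and tray cup (247,155). Next I'll zoom in and measure.

```bash
python3 - <<'E'
import numpy as np, cv2
for n,(u0,u1,v0,v1) in dict(scene=(170,360,150,340),top=(200,340,130,240)).items():
    d=np.load(f'{n}0.npz'); W=d['W']; px=d['px']
    s=4 if n=='scene' else 5
    cv2.imwrite(f'pics/{n}0z.png',cv2.resize(px[v0:v1,u0:u1],None,fx=3 if n=='scene' else 5,fy=3 if n=='scene' else 5,interpolation=cv2.INTER_CUBIC))
    hsv=cv2.cvtColor(px,cv2.COLOR_BGR2HSV).astype(int); H,S,V=hsv[...,0],hsv[...,1],hsv[...,2]
    X,Y,Z=W[...,0],W[...,1],W[...,2]
    blue=(H>105)&(H<125)&(S>170)&(V>80)&(Z<.03)&(Z>0.0)&(X>.4)
    n_,l,st,_=cv2.connectedComponentsWithStats((blue).astype(np.uint8))
    reg=(X>.4)&(X<.85)
    pts=W[blue][:,:2].astype(np.float32); 
    med=np.median(pts,0); pts=pts[np.linalg.norm(pts-med,axis=1)<.2]
    print(n,'blue',len(pts),cv2.minAreaRect(pts),np.nanmedian(Z[blue]))
    table=(abs(X-.5)<.1)&(abs(Y-.0)<.1); 
    red=((H<6)|(H>174))&(S>180)&(V>90)
    k,l,st,ce=cv2.connectedComponentsWithStats(red.astype(np.uint8))
    for i in range(1,k):
        if st[i,4]>15:
            m=l==i; print(' red',st[i],np.nanmedian(W[m],0).round(4),np.nanmin(W[m],0).round(3),np.nanmax(W[m],0).round(3))
    # tray: bright low-sat
    tr=(S<40)&(V>150)&(Z>-.01)&(Z<.03)&(X>.4)&(Y>.1)
    k,l,st,ce=cv2.connectedComponentsWithStats(tr.astype(np.uint8)); i=1+np.argmax(st[1:,4]); m=l==i
    print(' tray',cv2.minAreaRect(W[m][:,:2].astype(np.float32)),np.nanmedian(Z[m]))
E
```

```text
scene blue 0 ((0.0, 0.0), (0.0, 0.0), 0.0) nan
 red [394 186  22  19 248] [ 0.3384 -0.2134  0.0716] [ 0.306 -0.245  0.063] [ 0.37  -0.181  0.077]
 red [314 199  17  22  80] [ 0.4933 -0.0157  0.1325] [ 0.487 -0.05   0.055] [0.511 0.013 0.14 ]
 red [214 234   7  10  24] [0.6983 0.2011 0.0725] [0.692 0.188 0.067] [0.703 0.217 0.076]
 tray ((0.5801984667778015, 0.21653394401073456), (0.319813996553421, 0.19682127237319946), 0.9775230288505554) 0.002162616836316731
top blue 234 ((0.5886093974113464, -0.028968017548322678), (0.08509613573551178, 0.2938092350959778), 85.10137176513672) 0.010678637744549854
 red [238 147  18  16 189] [0.6799 0.1984 0.0731] [0.648 0.167 0.062] [0.707 0.228 0.082]
 red [298 199  20   3  29] [ 0.4938 -0.029   0.1328] [ 0.489 -0.053  0.126] [0.499 0.012 0.139]
 red [356 236  19  19 237] [ 0.3417 -0.2186  0.0715] [ 0.311 -0.247 -0.005] [ 0.374 -0.184  0.084]
 tray ((0.5753850936889648, 0.21899738907814026), (0.3059181571006775, 0.20313219726085663), 0.3902086615562439) 0.002001057795904347
  return _methods._mean(a, axis=axis, dtype=dtype,
  ret = um.true_divide(
  return np.nanmean(a, axis, out=out, keepdims=keepdims)
```

View pics/top0z.png

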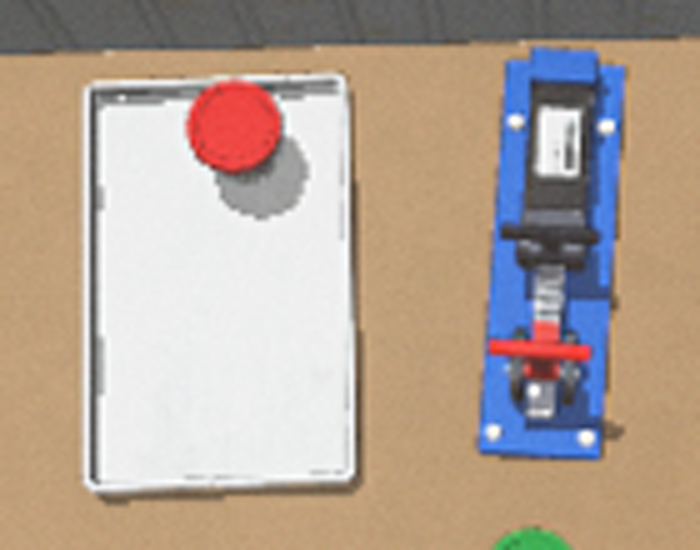

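View pics/scene0z.png

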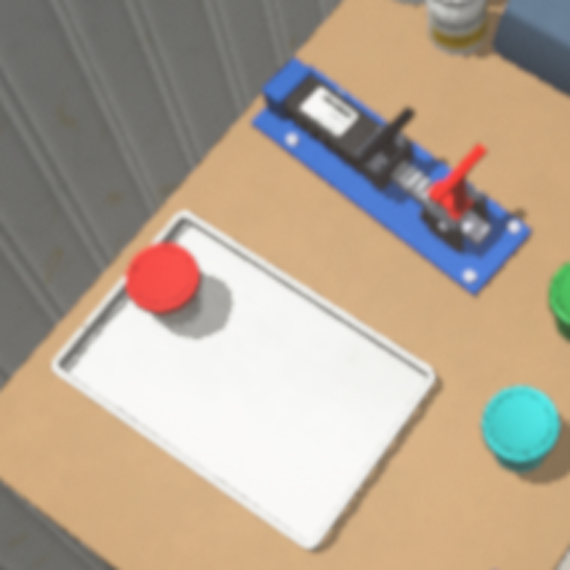

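```bash
python3 - <<'E' 2>/dev/null
import numpy as np, cv2
for n in('scene','top'):
    d=np.load(f'{n}0.npz'); W=d['W']; px=d['px']
    hsv=cv2.cvtColor(px,cv2.COLOR_BGR2HSV).astype(int); H,S,V=hsv[...,0],hsv[...,1],hsv[...,2]
    X,Y,Z=W[...,0],W[...,1],W[...,2]
    reg=(X>.38)&(X<.78)&(abs(Y+.03)<.1)
    base=reg&(H>100)&(H<130)&(S>130)&(Z<.02)
    print(n,'base',base.sum(),cv2.minAreaRect(W[base][:,:2].astype(np.float32)),np.median(Z[base]))
    q=W[reg&(Z>.006)&(Z<.02)]; print(' lowpts',len(q),cv2.minAreaRect(q[:,:2].astype(np.float32)))
    for a,b in((.085,.115),(.12,.145),(.044,.066)):
        q=W[reg&(Z>a)&(Z<b)]; q=q[np.argsort(q[:,0])]
        print(a,b,len(q)); 
        h,e=np.histogram(q[:,0],np.arange(.4,.78,.01)); print([ (round(x,2),c, np.round([np.median(q[(q[:,0]>=x)&(q[:,0]<x+.01)][:,k]) for k in (1,2)]+[q[(q[:,0]>=x)&(q[:,0]<x+.01)][:,1].min(),q[(q[:,0]>=x)&(q[:,0]<x+.01)][:,1].max()],3).tolist()) for x,c in zip(e,h) if c])
E
```

```text
scene base 879 ((0.5874364376068115, -0.026827853173017502), (0.0852750614285469, 0.2952710688114166), 84.9804458618164) 0.010581466697941768
 lowpts 1483 ((0.5803854465484619, -0.030575960874557495), (0.3990236520767212, 0.19839604198932648), 0.06343008577823639)
0.085 0.115 360
[(np.float64(0.48), np.int64(5), [-0.021, 0.102, -0.024, -0.015]), (np.float64(0.49), np.int64(19), [-0.015, 0.101, -0.028, -0.012]), (np.float64(0.57), np.int64(35), [-0.036, 0.101, -0.064, -0.001]), (np.float64(0.58), np.int64(64), [-0.02, 0.103, -0.063, 0.005]), (np.float64(0.59), np.int64(2), [0.004, 0.098, 0.003, 0.004])]
0.12 0.145 315
[(np.float64(0.48), np.int64(24), [-0.039, 0.132, -0.056, 0.002]), (np.float64(0.49), np.int64(75), [-0.014, 0.133, -0.053, 0.015]), (np.float64(0.5), np.int64(6), [-0.002, 0.132, -0.013, 0.01])]
0.044 0.066 1099
[(np.float64(0.46), np.int64(1), [-0.019, 0.047, -0.019, -0.019]), (np.float64(0.47), np.int64(14), [-0.035, 0.054, -0.044, 0.003]), (np.float64(0.48), np.int64(52), [-0.022, 0.058, -0.044, 0.005]), (np.float64(0.49), np.int64(45), [-0.012, 0.06, -0.047, 0.007])
[... 3446 characters left out ...]
[-0.031, 0.051, -0.056, -0.013]), (np.float64(0.64), np.int64(34), [-0.035, 0.053, -0.056, -0.013]), (np.float64(0.65), np.int64(34), [-0.035, 0.052, -0.057, -0.013]), (np.float64(0.66), np.int64(33), [-0.039, 0.053, -0.057, -0.017]), (np.float64(0.67), np.int64(31), [-0.039, 0.054, -0.057, -0.017]), (np.float64(0.68), np.int64(32), [-0.037, 0.052, -0.061, -0.017]), (np.float64(0.69), np.int64(35), [-0.039, 0.052, -0.061, -0.017]), (np.float64(0.7), np.int64(31), [-0.043, 0.053, -0.061, -0.017]), (np.float64(0.71), np.int64(37), [-0.04, 0.054, -0.065, -0.018]), (np.float64(0.72), np.int64(37), [-0.04, 0.054, -0.066, -0.018]), (np.float64(0.73), np.int64(22), [-0.035, 0.051, -0.066, -0.018])]
```

```bash
cat >> h.py <<'E'
from scipy.spatial.transform import Rotation as Ro
C0=np.array([.589,-.0285]); YAW=np.radians(-5)
def cw(x,y=0.,z=0.):
    return np.array([C0[0]+x*np.cos(YAW)-y*np.sin(YAW),C0[1]+x*np.sin(YAW)+y*np.cos(YAW),z])
def go(p,yawdeg=-5.,st=None):
    "print tool-frame shift/turn to have TCP at p, tool x down, tool y at +-clamp y"
    s=st or r.get_state(); R=Ro.from_euler('xyz',s['eef_rot'],degrees=True)
    best=None
    for k in(1,-1):
        y=k*np.array([-np.sin(np.radians(yawdeg)),np.cos(np.radians(yawdeg)),0]); x=np.array([0,0,-1.]); z=np.cross(x,y)
        D=(R.inv()*Ro.from_matrix(np.stack([x,y,z],1))).as_rotvec(degrees=True)
        if best is None or np.linalg.norm(D)<np.linalg.norm(best): best=D
    t=R.inv().apply(np.array(p)-s['tcp_pos'])
    print('t',s['time_s'],'tcp',s['tcp_pos'].round(4),'F',s['contact_force'].round(1),'w',round(s['gripper_width'],4),'j',s['joints'].round(0))
    print('  turn',best.round(2),'shift',t.round(4)); return t
E
python3 - <<'E'
from h import *
p=cw(-.05,0,.23); print(p); go(p)
print(Ro.from_euler('xyz',r.get_state()['eef_rot'],degrees=True).as_matrix().round(3))
E
```

```text
[ 0.53919027 -0.02414221  0.23      ]
t 0.1 tcp [0.3048 0.6018 0.2257] F [-0.1 -0.5  0.4] w 0.0875 j [ 80.  21.   1.  -0. -70. -17.]
  turn [-2.186e+01  1.000e-02 -9.000e-02] shift [-0.0035  0.4524 -0.4919]
[[-0.001 -0.452 -0.892]
 [-0.001 -0.892  0.452]
 [-1.     0.002 -0.   ]]
```

```bash
python3 -m creep '[{"ax":-5,"tx":-0.004,"ty":0.034,"tz":-0.036,"fingers":0},{"ax":-9,"tx":-0.004,"ty":0.066,"tz":-0.072,"fingers":0},{"ax":-13,"tx":-0.004,"ty":0.1,"tz":-0.108,"fingers":0},{"ax":-17,"tx":-0.004,"ty":0.133,"tz":-0.144,"fingers":0},{"ax":-21.86,"tx":-0.004,"ty":0.166,"tz":-0.18,"fingers":0}]' 20
python3 -c "
from h import *
go(cw(-.05,0,.23))"
```

```text
t 0.1 tcp [0.3048 0.6018 0.2257] F [-0.1 -0.5  0.4] w 0.0875 j [ 80.  21.   1.  -0. -70. -17.]
  turn [-2.186e+01  1.000e-02 -9.000e-02] shift [-0.0035  0.4524 -0.4919]invalid input
```

```bash
python3 -m creep '[{"ax":-5,"ay":0,"az":0,"tx":-0.004,"ty":0.034,"tz":-0.036,"fingers":0.0},{"ax":-9,"ay":0,"az":0,"tx":-0.004,"ty":0.066,"tz":-0.072,"fingers":0.0},{"ax":-13,"ay":0,"az":0,"tx":-0.004,"ty":0.1,"tz":-0.108,"fingers":0.0},{"ax":-17,"ay":0,"az":0,"tx":-0.004,"ty":0.133,"tz":-0.144,"fingers":0.0},{"ax":-21.86,"ay":0,"az":0,"tx":-0.004,"ty":0.166,"tz":-0.18,"fingers":0.0}]' 20
python3 -c "
from h import *
go(cw(-.05,0,.23))"
```

```text
time_s: 0.6
tcp_pos: [0.3907, 0.3707, 0.2303]
eef_rot: [62.3, 90.0, -122.5]
contact_force: [1.3, -0.0, 0.1]
gripper_width: 0.0531
t 0.6 tcp [0.3907 0.3707 0.2303] F [ 1.3 -0.   0.1] w 0.0531 j [ 64.   8. -16.  -0. -66.  21.]
  turn [ 0.19  0.01 -0.02] shift [ 0.0004  0.381  -0.1811]
```

```bash
python3 -m creep '[{"ax":0,"ay":0,"az":0,"tx":0,"ty":0.044,"tz":-0.021,"fingers":0.0},{"ax":0,"ay":0,"az":0,"tx":0,"ty":0.088,"tz":-0.042,"fingers":0.0},{"ax":0,"ay":0,"az":0,"tx":0,"ty":0.132,"tz":-0.063,"fingers":0.0},{"ax":0,"ay":0,"az":0,"tx":0,"ty":0.176,"tz":-0.084,"fingers":0.0},{"ax":0,"ay":0,"az":0,"tx":0,"ty":0.22,"tz":-0.105,"fingers":0.0}]'
python3 -c "
from h import *
go(cw(-.05,0,.23))"
```

```text
time_s: 1.1
tcp_pos: [0.4761, 0.1425, 0.2306]
eef_rot: [-109.0, 90.0, 66.0]
contact_force: [1.1, -0.0, -0.0]
gripper_width: 0.0126
t 1.1 tcp [0.4761 0.1425 0.2306] F [ 1.1 -0.  -0. ] w 0.0126 j [ 39.   3. -21.  -0. -66.  46.]
  turn [ 0.02 -0.    0.01] shift [ 0.0006  0.1605 -0.0774]
```

```bash
python3 -m creep '[{"ax":0,"ay":0,"az":0,"tx":0,"ty":0.04,"tz":-0.019,"fingers":0.0},{"ax":0,"ay":0,"az":0,"tx":0,"ty":0.08,"tz":-0.038,"fingers":0.0},{"ax":0,"ay":0,"az":0,"tx":0,"ty":0.12,"tz":-0.057,"fingers":0.0},{"ax":0,"ay":0,"az":0,"tx":0,"ty":0.16,"tz":-0.077,"fingers":0.0},{"ax":0,"ay":0,"az":0,"tx":0,"ty":0.16,"tz":-0.077,"fingers":0.0}]'
python3 - <<'E'
from h import *
go(cw(-.05,0,.112))
for n in('scene','top'):
    c,W,R,t=cap(n)
    a=(150,400,130,330) if n=='scene' else (200,400,80,240)
    cv2.imwrite(f'pics/{n}1.png',cv2.resize(c['pixels'][a[2]:a[3],a[0]:a[1]],None,fx=3,fy=3))
E
```

```text
time_s: 1.6
tcp_pos: [0.5394, -0.0258, 0.2298]
eef_rot: [42.3, 89.9, -142.9]
contact_force: [0.0, -0.2, -1.1]
gripper_width: 0.0007
t 1.6 tcp [ 0.5394 -0.0258  0.2298] F [ 0.  -0.2 -1.1] w 0.0007 j [ 18.   8. -16.   0. -66.  67.]
  turn [-0.27  0.07 -0.06] shift [ 0.1178 -0.0018  0.0002]
```

View pics/scene1.png

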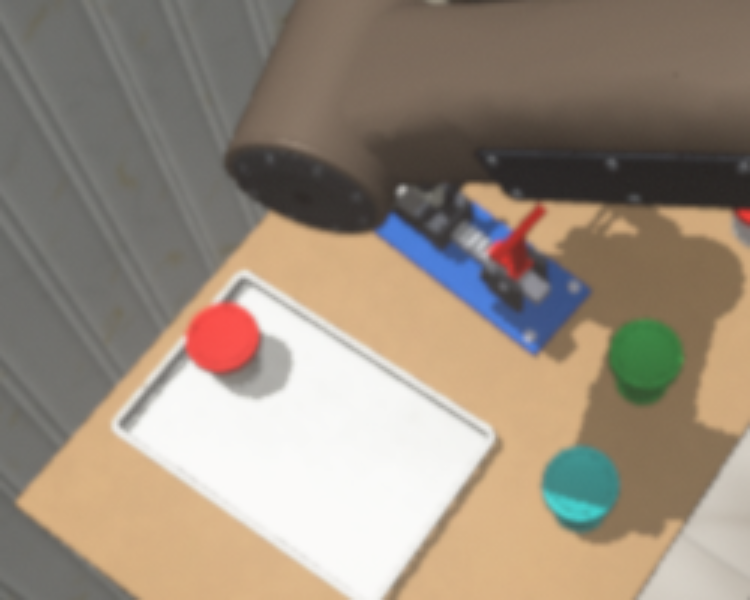

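View pics/top1.png

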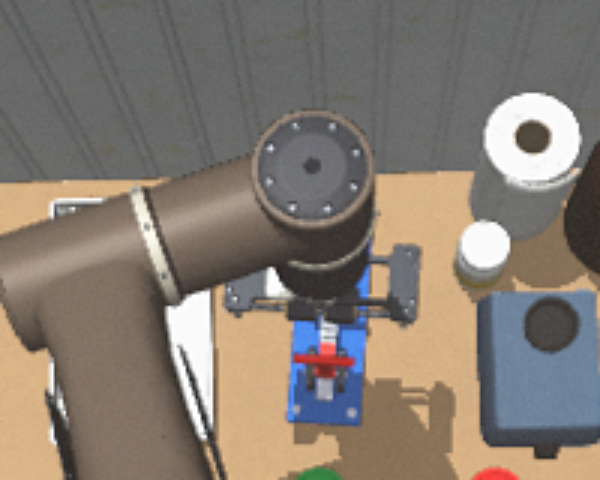

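The gripper (top crop (322,310)) hovers over the gap with its long side across the clamp. The red lever (325,360) is upright and clear. Next I'll descend.

```bash
python3 -m creep '[{"ax":0,"ay":0,"az":0,"tx":0.03,"ty":-0.001,"tz":0,"fingers":0.0},{"ax":0,"ay":0,"az":0,"tx":0.06,"ty":-0.002,"tz":0,"fingers":0.0},{"ax":0,"ay":0,"az":0,"tx":0.09,"ty":-0.002,"tz":0,"fingers":0.0},{"ax":0,"ay":0,"az":0,"tx":0.118,"ty":-0.002,"tz":0,"fingers":0.0},{"ax":0,"ay":0,"az":0,"tx":0.118,"ty":-0.002,"tz":0,"fingers":0.0}]'
python3 -c "
from h import *
go(cw(-.077,0,.112));go(cw(-.116,0,.112))"
```

```text
time_s: 2.2
tcp_pos: [0.5359, -0.0191, 0.1092]
eef_rot: [15.2, 89.6, -169.8]
contact_force: [-0.6, 0.3, 0.4]
gripper_width: 0.0007
t 2.2 tcp [ 0.5359 -0.0191  0.1092] F [-0.6  0.3  0.4] w 0.0007 j [ 19.  14. -25.  -0. -51.  66.]
  turn [ 0.05  0.38 -0.1 ] shift [-0.0027  0.0048  0.0233]
t 2.2 tcp [ 0.5359 -0.0191  0.1092] F [-0.6  0.3  0.4] w 0.0007 j [ 19.  14. -25.  -0. -51.  66.]
  turn [ 0.05  0.38 -0.1 ] shift [-0.0024  0.0047  0.0623]
```

```bash
python3 -m creep '[{"ax":0,"ay":0,"az":0,"tx":-0.002,"ty":0.003,"tz":0.01,"fingers":0.0},{"ax":0,"ay":0,"az":0,"tx":-0.002,"ty":0.004,"tz":0.02,"fingers":0.0},{"ax":0,"ay":0,"az":0,"tx":-0.002,"ty":0.004,"tz":0.028,"fingers":0.0},{"ax":0,"ay":0,"az":0,"tx":-0.002,"ty":0.004,"tz":0.035,"fingers":0.0},{"ax":0,"ay":0,"az":0,"tx":-0.002,"ty":0.004,"tz":0.04,"fingers":0.0}]'
python3 -c "
from h import *
go(cw(-.116,0,.112))"
```

```text
time_s: 2.7
tcp_pos: [0.4986, -0.0199, 0.1156]
eef_rot: [-156.7, 89.9, 18.3]
contact_force: [1.3, -0.0, 0.1]
gripper_width: 0.0007
t 2.7 tcp [ 0.4986 -0.0199  0.1156] F [ 1.3 -0.   0.1] w 0.0007 j [ 20.  10. -30.   0. -50.  65.]
  turn [ 0.02 -0.12  0.05] shift [0.0036 0.0007 0.0252]
```

```bash
python3 -m creep '[{"ax":0,"ay":0,"az":0,"tx":0,"ty":0,"tz":0.006,"fingers":0.0},{"ax":0,"ay":0,"az":0,"tx":0,"ty":0,"tz":0.012,"fingers":0.0},{"ax":0,"ay":0,"az":0,"tx":0,"ty":0,"tz":0.018,"fingers":0.0},{"ax":0,"ay":0,"az":0,"tx":0,"ty":0,"tz":0.022,"fingers":0.0},{"ax":0,"ay":0,"az":0,"tx":0,"ty":0,"tz":0.022,"fingers":0.0}]'
python3 - <<'E'
from h import *
go(cw(-.08,0,.112))
for n in('scene','top'):
    c,W,R,t=cap(n)
    a=(200,400,150,300) if n=='scene' else (250,370,140,240)
    cv2.imwrite(f'pics/{n}2.png',cv2.resize(c['pixels'][a[2]:a[3],a[0]:a[1]],None,fx=4,fy=4))
E
```

```text
time_s: 3.2
tcp_pos: [0.4761, -0.0183, 0.1145]
eef_rot: [13.6, 90.0, -171.4]
contact_force: [0.0, -0.1, -0.4]
gripper_width: 0.0011
t 3.2 tcp [ 0.4761 -0.0183  0.1145] F [ 0.  -0.1 -0.4] w 0.0011 j [ 22.   8. -33.  -0. -49.  63.]
  turn [ 0.    0.03 -0.01] shift [ 0.0025  0.0003 -0.0333]
```

View pics/scene2.png

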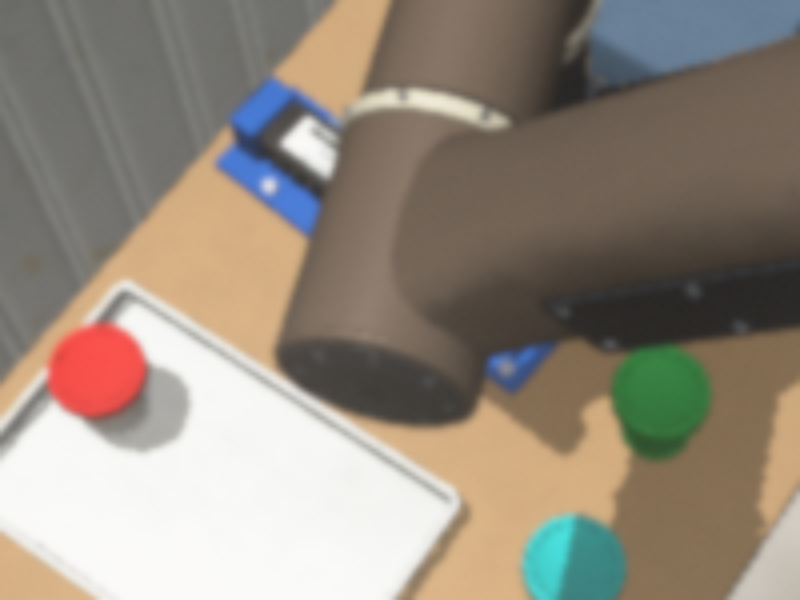

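View pics/top2.png

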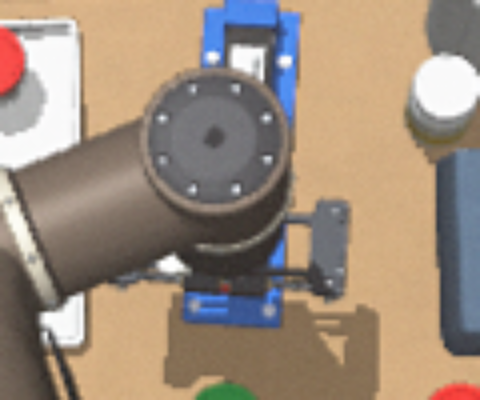

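The arm hides most of the lever. A red spot at top crop (225,288) suggests the lever has swung. I'll retreat, rise, and cross over the handle.

```bash
python3 -m creep '[{"ax":0,"ay":0,"az":0,"tx":0,"ty":0,"tz":-0.03,"fingers":0.0},{"ax":0,"ay":0,"az":0,"tx":-0.03,"ty":0,"tz":-0.05,"fingers":0.0},{"ax":0,"ay":0,"az":0,"tx":-0.065,"ty":0,"tz":-0.06,"fingers":0.0},{"ax":0,"ay":0,"az":0,"tx":-0.07,"ty":0,"tz":-0.1,"fingers":0.0},{"ax":0,"ay":0,"az":0,"tx":-0.07,"ty":0,"tz":-0.144,"fingers":0.0}]'
python3 - <<'E'
from h import *
go(cw(.03,0,.085))
for n in('scene','top'):
    c,W,R,t=cap(n)
    a=(200,400,150,300) if n=='scene' else (250,370,140,240)
    px=c['pixels']; cv2.imwrite(f'pics/{n}3.png',cv2.resize(px[a[2]:a[3],a[0]:a[1]],None,fx=4,fy=4))
    hsv=cv2.cvtColor(px,cv2.COLOR_BGR2HSV).astype(int); H,S,V=hsv[...,0],hsv[...,1],hsv[...,2]
    m=((H<6)|(H>174))&(S>150)&(V>60)&(W[...,0]<.52)&(W[...,0]>.42)&(abs(W[...,1]+.02)<.08)&(W[...,2]>.1)
    print(n,m.sum(),np.median(W[m],0) if m.any() else '')
E
```

```text
time_s: 3.8
tcp_pos: [0.6222, -0.0308, 0.1872]
eef_rot: [-163.2, 89.8, 11.9]
contact_force: [0.4, 0.5, 0.1]
gripper_width: 0.0007
t 3.8 tcp [ 0.6222 -0.0308  0.1872] F [0.4 0.5 0.1] w 0.0007 j [ 15.  17. -10.   0. -63.  70.]
  turn [ 0.04 -0.22  0.07] shift [0.1021 0.0007 0.0037]
scene 87 [ 0.45680841 -0.01644641  0.12402778]
top 66 [ 0.45989543 -0.01804667  0.12377669]
```

The pawl tip is now at x≈0.458, z≈0.118, which puts the pawl at about 0.48 rad, off the teeth. Next I'll descend behind the handle.

```bash
python3 -m creep '[{"ax":0,"ay":0,"az":0,"tx":0.03,"ty":0,"tz":0.001,"fingers":0.0},{"ax":0,"ay":0,"az":0,"tx":0.06,"ty":0,"tz":0.0,"fingers":0.0},{"ax":0,"ay":0,"az":0,"tx":0.085,"ty":0,"tz":0.0,"fingers":0.0},{"ax":0,"ay":0,"az":0,"tx":0.099,"ty":0,"tz":0.0,"fingers":0.0},{"ax":0,"ay":0,"az":0,"tx":0.099,"ty":0,"tz":0.0,"fingers":0.0}]'
python3 - <<'E'
from h import *
go(cw(-.035,0,.085))
E
```

```text
time_s: 4.4
tcp_pos: [0.6188, -0.0312, 0.0833]
eef_rot: [16.7, 89.7, -168.3]
contact_force: [-0.8, 0.9, 0.5]
gripper_width: 0.0007
t 4.4 tcp [ 0.6188 -0.0312  0.0833] F [-0.8  0.9  0.5] w 0.0007 j [ 15.  23. -17.  -0. -51.  70.]
  turn [-0.02  0.24 -0.07] shift [-0.0014 -0.      0.065 ]
```

```bash
python3 -m creep '[{"ax":0,"ay":0,"az":0,"tx":-0.001,"ty":0,"tz":0.01,"fingers":0.0},{"ax":0,"ay":0,"az":0,"tx":-0.001,"ty":0,"tz":0.02,"fingers":0.0},{"ax":0,"ay":0,"az":0,"tx":-0.001,"ty":0,"tz":0.03,"fingers":0.0},{"ax":0,"ay":0,"az":0,"tx":-0.001,"ty":0,"tz":0.04,"fingers":0.0},{"ax":0,"ay":0,"az":0,"tx":-0.001,"ty":0,"tz":0.05,"fingers":0.0}]'
python3 - <<'E'
from h import *
go(cw(-.035,0,.085))
E
```

```text
time_s: 4.9
tcp_pos: [0.5708, -0.0262, 0.088]
eef_rot: [-167.4, 89.8, 7.6]
contact_force: [4.1, -0.9, 2.8]
gripper_width: 0.0003
t 4.9 tcp [ 0.5708 -0.0262  0.088 ] F [ 4.1 -0.9  2.8] w 0.0003 j [ 17.  18. -23.   0. -49.  68.]
  turn [ 0.03 -0.19  0.04] shift [0.0029 0.0007 0.0167]
```

```bash
python3 -m creep '[{"ax":0,"ay":0,"az":0,"tx":0,"ty":0,"tz":0.004,"fingers":0.0},{"ax":0,"ay":0,"az":0,"tx":0,"ty":0,"tz":0.008,"fingers":0.0},{"ax":0,"ay":0,"az":0,"tx":0,"ty":0,"tz":0.012,"fingers":0.0},{"ax":0,"ay":0,"az":0,"tx":0,"ty":0,"tz":0.014,"fingers":0.0},{"ax":0,"ay":0,"az":0,"tx":0,"ty":0,"tz":0.014,"fingers":0.0}]'
python3 - <<'E'
from h import *
go(cw(-.035,0,.085))
E
```

```text
time_s: 5.4
tcp_pos: [0.5566, -0.0251, 0.0866]
eef_rot: [-167.8, 90.0, 7.2]
contact_force: [2.9, 0.1, 1.9]
gripper_width: 0.0003
t 5.4 tcp [ 0.5566 -0.0251  0.0866] F [2.9 0.1 1.9] w 0.0003 j [ 18.  17. -25.   0. -48.  67.]
  turn [ 0.01 -0.02  0.  ] shift [0.0016 0.0005 0.0025]
```

Sliding at ~3 N. I'll keep on in small steps to the stop.

```bash
python3 -m creep '[{"ax":0,"ay":0,"az":0,"tx":0,"ty":0,"tz":0.0015,"fingers":0.0},{"ax":0,"ay":0,"az":0,"tx":0,"ty":0,"tz":0.003,"fingers":0.0},{"ax":0,"ay":0,"az":0,"tx":0,"ty":0,"tz":0.004,"fingers":0.0},{"ax":0,"ay":0,"az":0,"tx":0,"ty":0,"tz":0.004,"fingers":0.0}]'
python3 -c "
from h import *
go(cw(-.035,0,.085))"
```

```text
time_s: 5.8
tcp_pos: [0.5563, -0.025, 0.0869]
eef_rot: [-175.5, 89.6, -0.4]
contact_force: [16.2, -6.9, -7.7]
gripper_width: 0.0002
t 5.8 tcp [ 0.5563 -0.025   0.0869] F [16.2 -6.9 -7.7] w 0.0002 j [ 18.  17. -25.   0. -48.  67.]
  turn [ 0.05 -0.35  0.03] shift [0.0018 0.0007 0.0021]
```

The push stalls at 16 N with the handle at about clamp x -50 mm, so it is at the stop. I'll back off, rise over the brick, open, and check.

```bash
python3 -m creep '[{"ax":0,"ay":0,"az":0,"tx":0,"ty":0,"tz":-0.02,"fingers":0.0},{"ax":0,"ay":0,"az":0,"tx":-0.02,"ty":0,"tz":-0.04,"fingers":0.0},{"ax":0,"ay":0,"az":0,"tx":-0.06,"ty":0,"tz":-0.06,"fingers":0.0},{"ax":0,"ay":0,"az":0,"tx":-0.1,"ty":0,"tz":-0.08,"fingers":0.07},{"ax":0,"ay":0,"az":0,"tx":-0.12,"ty":0,"tz":-0.098,"fingers":0.07}]'
python3 - <<'E'
from h import *
go(cw(.065,0,.10))
for n in('scene','top'):
    c,W,R,t=cap(n)
    a=(200,400,150,300) if n=='scene' else (250,370,140,240)
    px=c['pixels']; cv2.imwrite(f'pics/{n}4.png',cv2.resize(px[a[2]:a[3],a[0]:a[1]],None,fx=4,fy=4))
    X,Y,Z=[W[...,k] for k in range(3)]
    m=(Z>.094)&(Z<.112)&(X>.48)&(X<.56)&(abs(Y+.025)<.06); print(n,m.sum(),np.median(W[m],0))
    m=(Z>.112)&(Z<.135)&(X>.42)&(X<.52)&(abs(Y+.025)<.06); print(n,m.sum(),np.median(W[m],0))
print(cw(-.051))
E
```

```text
time_s: 6.3
tcp_pos: [0.6507, -0.0337, 0.2091]
eef_rot: [-177.3, 90.0, -2.4]
contact_force: [0.3, 0.5, -0.3]
gripper_width: 0.0111
t 6.3 tcp [ 0.6507 -0.0337  0.2091] F [ 0.3  0.5 -0.3] w 0.0111 j [ 14.  19.  -4.   0. -67.  71.]
  turn [-0.01 -0.01  0.  ] shift [ 0.1091  0.0002 -0.0031]
scene 102 [ 0.53653698 -0.0240611   0.10278767]
scene 107 [ 0.45631404 -0.01621056  0.12311958]
top 65 [ 0.53954502 -0.02256647  0.10222306]
top 71 [ 0.45962016 -0.01796736  0.12424661]
[ 0.53819407 -0.02405506  0.        ]
```

View pics/scene4.png

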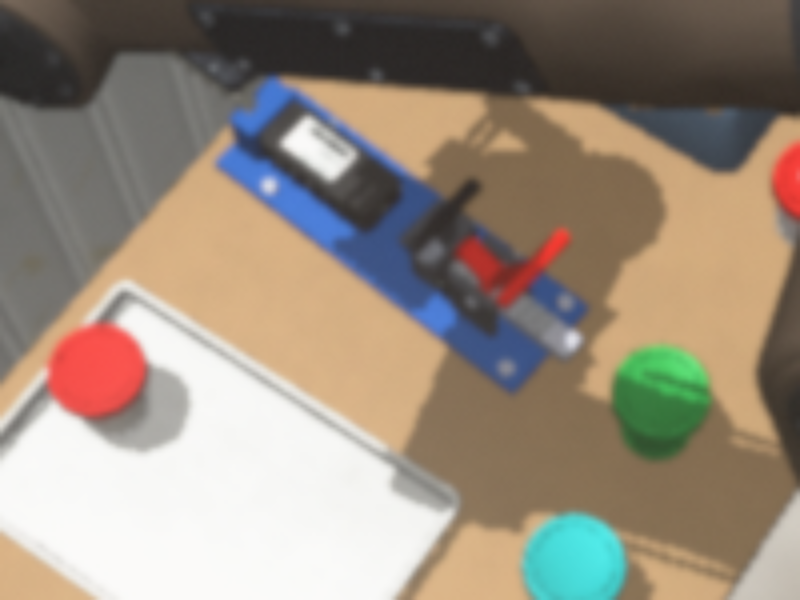

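```bash
python3 -m creep '[{"ax":0,"ay":0,"az":0,"tx":0.03,"ty":0,"tz":-0.003,"fingers":0.076},{"ax":0,"ay":0,"az":0,"tx":0.06,"ty":0,"tz":-0.003,"fingers":0.076},{"ax":0,"ay":0,"az":0,"tx":0.09,"ty":0,"tz":-0.003,"fingers":0.076},{"ax":0,"ay":0,"az":0,"tx":0.114,"ty":0,"tz":-0.003,"fingers":0.076},{"ax":0,"ay":0,"az":0,"tx":0.114,"ty":0,"tz":-0.003,"fingers":0.076}]'
python3 -c "
from h import *
go(cw(.065,0,.022))"
```

```text
time_s: 6.9
tcp_pos: [0.6482, -0.0342, 0.0869]
eef_rot: [10.4, 89.4, -174.7]
contact_force: [0.4, -0.2, -0.7]
gripper_width: 0.0589
t 6.9 tcp [ 0.6482 -0.0342  0.0869] F [ 0.4 -0.2 -0.7] w 0.0589 j [ 14.  25. -12.  -0. -54.  71.]
  turn [-0.07  0.63 -0.12] shift [ 0.0648 -0.0007 -0.0062]
```

The bar is back, the lever is tilted, and the brick (scene crop (330,165)) is free. Next I'll finish opening, then descend.

```bash
python3 -m creep '[{"ax":0,"ay":0,"az":0,"tx":0,"ty":-0.001,"tz":-0.005,"fingers":0.076},{"ax":0,"ay":0,"az":0,"tx":0,"ty":-0.001,"tz":-0.005,"fingers":0.076},{"ax":0,"ay":0,"az":0,"tx":0,"ty":-0.001,"tz":-0.005,"fingers":0.076}]'
python3 -c "
from h import *
go(cw(.065,0,.022))"
```

```text
time_s: 7.2
tcp_pos: [0.659, -0.033, 0.0939]
eef_rot: [-164.3, 89.9, 10.7]
contact_force: [0.1, 0.6, 0.3]
gripper_width: 0.0756
t 7.2 tcp [ 0.659  -0.033   0.0939] F [0.1 0.6 0.3] w 0.0756 j [ 14.  25. -11.   0. -54.  71.]
  turn [-0.   -0.1   0.03] shift [0.0719 0.0016 0.0052]
```

```bash
python3 -m creep '[{"ax":0,"ay":0,"az":0,"tx":0.02,"ty":0.001,"tz":0.005,"fingers":0.076},{"ax":0,"ay":0,"az":0,"tx":0.04,"ty":0.001,"tz":0.005,"fingers":0.076},{"ax":0,"ay":0,"az":0,"tx":0.06,"ty":0.001,"tz":0.005,"fingers":0.076},{"ax":0,"ay":0,"az":0,"tx":0.072,"ty":0.001,"tz":0.005,"fingers":0.076},{"ax":0,"ay":0,"az":0,"tx":0.072,"ty":0.001,"tz":0.005,"fingers":0.076}]'
python3 -m creep '[{"ax":0,"ay":0,"az":0,"tx":0,"ty":0,"tz":0,"fingers":0.076}]'
python3 -c "
from h import *
go(cw(.065,0,.022))"
```

```text
time_s: 7.7
tcp_pos: [0.6523, -0.0338, 0.0195]
eef_rot: [12.4, 89.9, -172.6]
contact_force: [-0.6, 0.0, 0.6]
gripper_width: 0.076
time_s: 7.8
tcp_pos: [0.6537, -0.0337, 0.0214]
eef_rot: [-178.0, 89.9, -3.0]
contact_force: [-0.8, -0.3, 0.4]
gripper_width: 0.0763
t 7.8 tcp [ 0.6537 -0.0337  0.0214] F [-0.8 -0.3  0.4] w 0.0763 j [ 14.  29. -15.   0. -46.  71.]
  turn [ 0.01 -0.05  0.  ] shift [-0.0006  0.0005 -0.0001]
```

```bash
python3 -m creep '[{"ax":0,"ay":0,"az":0,"tx":0,"ty":0,"tz":0,"fingers":0.03},{"ax":0,"ay":0,"az":0,"tx":0,"ty":0,"tz":0,"fingers":0.03},{"ax":0,"ay":0,"az":0,"tx":0,"ty":0,"tz":0,"fingers":0.03},{"ax":0,"ay":0,"az":0,"tx":0,"ty":0,"tz":0,"fingers":0.03},{"ax":0,"ay":0,"az":0,"tx":0,"ty":0,"tz":0,"fingers":0.03}]' 35
python3 -m creep '[{"ax":0,"ay":0,"az":0,"tx":0,"ty":0,"tz":0,"fingers":0.03},{"ax":0,"ay":0,"az":0,"tx":0,"ty":0,"tz":0,"fingers":0.03},{"ax":0,"ay":0,"az":0,"tx":0,"ty":0,"tz":0,"fingers":0.03}]'
```

```text
time_s: 8.3
tcp_pos: [0.6533, -0.0338, 0.0209]
eef_rot: [160.5, 90.0, -24.5]
contact_force: [-0.5, 0.0, 1.9]
gripper_width: 0.0457
time_s: 8.6
tcp_pos: [0.6532, -0.0338, 0.0209]
eef_rot: [152.8, 90.0, -32.2]
contact_force: [-2.1, -1.8, 4.8]
gripper_width: 0.046
```

```bash
python3 -m creep '[{"ax":0,"ay":0,"az":0,"tx":-0.008,"ty":0,"tz":0,"fingers":0.03},{"ax":0,"ay":0,"az":0,"tx":-0.02,"ty":0,"tz":0,"fingers":0.03},{"ax":0,"ay":0,"az":0,"tx":-0.04,"ty":0,"tz":0,"fingers":0.03},{"ax":0,"ay":0,"az":0,"tx":-0.065,"ty":0,"tz":0,"fingers":0.03},{"ax":0,"ay":0,"az":0,"tx":-0.09,"ty":0,"tz":0,"fingers":0.03}]'
python3 -m creep '[{"ax":0,"ay":0,"az":0,"tx":-0.02,"ty":0,"tz":0,"fingers":0.03},{"ax":0,"ay":0,"az":0,"tx":-0.04,"ty":0,"tz":0,"fingers":0.03},{"ax":0,"ay":0,"az":0,"tx":-0.04,"ty":0,"tz":0,"fingers":0.03}]'
python3 - <<'E'
from h import *
for n in('scene','top'):
    c,W,R,t=cap(n)
    a=(170,370,150,300) if n=='scene' else (200,370,130,240)
    px=c['pixels']; cv2.imwrite(f'pics/{n}5.png',cv2.resize(px[a[2]:a[3],a[0]:a[1]],None,fx=4,fy=4))
    hsv=cv2.cvtColor(px,cv2.COLOR_BGR2HSV).astype(int); H,S,V=hsv[...,0],hsv[...,1],hsv[...,2]
    X,Y,Z=[W[...,k] for k in range(3)]
    m=((H<6)|(H>174))&(S>150)&(V>60)&(abs(Y-.2)<.06)&(X>.6)&(Z>.05); print('cup',m.sum(),W[m].min(0) if m.any() else'',W[m].max(0) if m.any() else '')
    m=(S<40)&(V>120)&(Z>.012)&(Z<.03)&(X>.4)&(Y>.08)&(Y<.35); q=W[m]
    print('rim',len(q),q.min(0),q.max(0))
go([.55,.217,.15],0.)
E
```

```text
time_s: 9.1
tcp_pos: [0.6528, -0.0336, 0.1117]
eef_rot: [-5.5, 90.0, 169.5]
contact_force: [0.5, -0.2, -2.4]
gripper_width: 0.0459
time_s: 9.4
tcp_pos: [0.6549, -0.0334, 0.1544]
eef_rot: [-167.2, 89.7, 7.9]
contact_force: [1.3, -0.7, -1.1]
gripper_width: 0.0461
cup 402 [0.64297743 0.16675942 0.06368963] [0.71101094 0.2299404  0.08135976]
rim 822 [0.4188787  0.10775543 0.01208939] [0.78740311 0.33476114 0.02998312]
cup 0  
rim 144 [0.42246314 0.11788692 0.01202186] [0.72888789 0.31453049 0.02991551]
t 9.5 tcp [ 0.6529 -0.0335  0.1506] F [-0.5  0.  -3.8] w 0.046 j [ 14.  22.  -8.  -0. -60.  71.]
  turn [-5.02 -0.03  0.04] shift [ 0.0007 -0.2405  0.1244]
```

View pics/scene5.png

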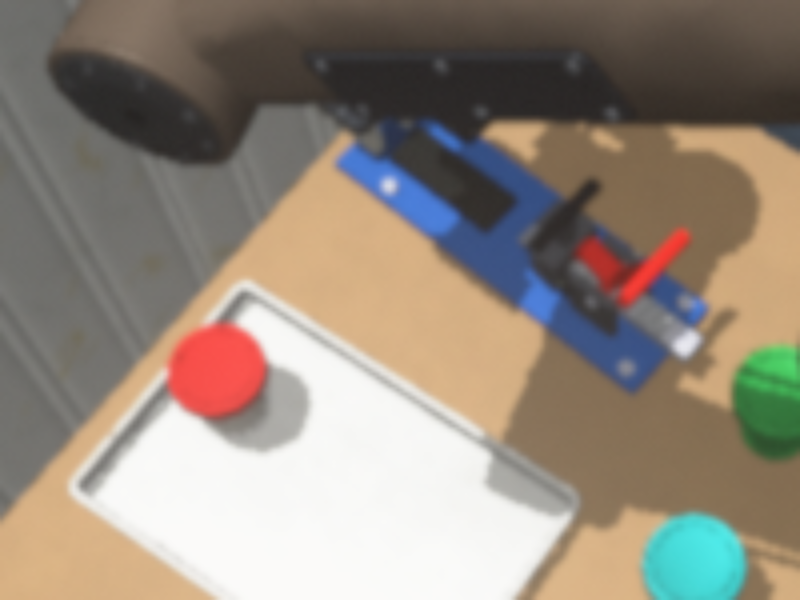

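View pics/top5.png

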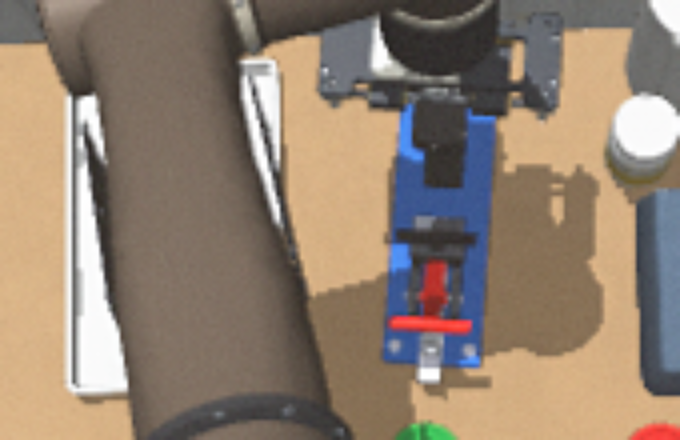

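The brick is held clear of the clamp. The rubber rest is empty, the bar and lever are unmoved, and the tray cup is standing at scene crop (218,370). I'll carry the brick to the tray.

```bash
python3 -m creep '[{"ax":-0.5,"ay":0,"az":0,"tx":0,"ty":-0.015,"tz":0.008,"fingers":0.03},{"ax":-1.5,"ay":0,"az":0,"tx":0,"ty":-0.045,"tz":0.023,"fingers":0.03},{"ax":-2.5,"ay":0,"az":0,"tx":0,"ty":-0.08,"tz":0.042,"fingers":0.03},{"ax":-3.5,"ay":0,"az":0,"tx":0,"ty":-0.115,"tz":0.061,"fingers":0.03},{"ax":-4.5,"ay":0,"az":0,"tx":0,"ty":-0.15,"tz":0.08,"fingers":0.03}]'
python3 -m creep '[{"ax":-0.3,"ay":0,"az":0,"tx":0,"ty":-0.03,"tz":0.016,"fingers":0.03},{"ax":-0.5,"ay":0,"az":0,"tx":0,"ty":-0.06,"tz":0.033,"fingers":0.03},{"ax":-0.5,"ay":0,"az":0,"tx":0,"ty":-0.08,"tz":0.044,"fingers":0.03},{"ax":-0.5,"ay":0,"az":0,"tx":0,"ty":-0.088,"tz":0.048,"fingers":0.03},{"ax":-0.5,"ay":0,"az":0,"tx":0,"ty":-0.088,"tz":0.048,"fingers":0.03}]'
python3 - <<'E'
from h import *
go([.545,.217,.06],0.)
for n in('scene','top'):
    c,W,R,t=cap(n)
    a=(170,370,150,340) if n=='scene' else (180,340,110,240)
    px=c['pixels']; cv2.imwrite(f'pics/{n}6.png',cv2.resize(px[a[2]:a[3],a[0]:a[1]],None,fx=3,fy=3))
E
```

```text
time_s: 10.0
tcp_pos: [0.5846, 0.124, 0.1489]
eef_rot: [21.2, 89.9, -159.3]
contact_force: [1.4, 0.7, -3.2]
gripper_width: 0.046
time_s: 10.5
tcp_pos: [0.5381, 0.212, 0.1496]
eef_rot: [30.2, 89.9, -149.7]
contact_force: [-0.2, 0.8, -2.4]
gripper_width: 0.0458
t 10.5 tcp [0.5381 0.212  0.1496] F [-0.2  0.8 -2.4] w 0.0458 j [ 41.  15. -18.  -0. -57.  49.]
  turn [ 0.12  0.08 -0.05] shift [ 0.0896 -0.005  -0.007 ]
```

View pics/scene6.png

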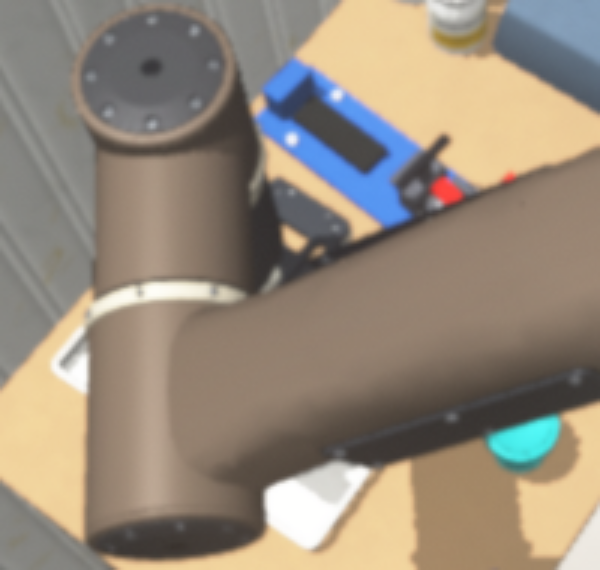

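View pics/top6.png

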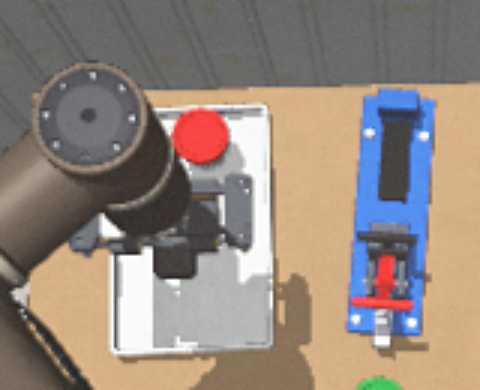

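The brick is over the tray in front of the cup (top crop (200,135)), and the way down is clear. I'll lower it in steps.

```bash
python3 -m creep '[{"ax":0.1,"ay":0,"az":0,"tx":0.02,"ty":-0.003,"tz":-0.004,"fingers":0.03},{"ax":0.1,"ay":0,"az":0,"tx":0.05,"ty":-0.005,"tz":-0.004,"fingers":0.03},{"ax":0.1,"ay":0,"az":0,"tx":0.08,"ty":-0.005,"tz":-0.004,"fingers":0.03},{"ax":0.1,"ay":0,"az":0,"tx":0.1,"ty":-0.005,"tz":-0.004,"fingers":0.03},{"ax":0.1,"ay":0,"az":0,"tx":0.115,"ty":-0.005,"tz":-0.004,"fingers":0.03}]'
python3 -m creep '[{"ax":0,"ay":0,"az":0,"tx":0.005,"ty":0,"tz":0,"fingers":0.03},{"ax":0,"ay":0,"az":0,"tx":0.008,"ty":0,"tz":0,"fingers":0.03},{"ax":0,"ay":0,"az":0,"tx":0.008,"ty":0,"tz":0,"fingers":0.03},{"ax":0,"ay":0,"az":0,"tx":0.008,"ty":0,"tz":0,"fingers":0.03}]'
python3 - <<'E'
from h import *
go([.545,.217,.002],0.)
E
```

```text
time_s: 11.1
tcp_pos: [0.543, 0.2143, 0.0335]
eef_rot: [39.2, 89.9, -141.0]
contact_force: [0.6, 0.0, -2.6]
gripper_width: 0.0454
time_s: 11.5
tcp_pos: [0.5439, 0.2163, 0.0284]
eef_rot: [-145.2, 89.9, 34.6]
contact_force: [-0.1, -0.2, -1.8]
gripper_width: 0.0459
t 11.5 tcp [0.5439 0.2163 0.0284] F [-0.1 -0.2 -1.8] w 0.0459 j [ 41.  24. -24.   0. -42.  49.]
  turn [-0.11 -0.06  0.04] shift [ 0.0264 -0.0007 -0.0011]
```

```bash
python3 -m creep '[{"ax":0,"ay":0,"az":0,"tx":0.005,"ty":0,"tz":0,"fingers":0.03},{"ax":0,"ay":0,"az":0,"tx":0.01,"ty":0,"tz":0,"fingers":0.03},{"ax":0,"ay":0,"az":0,"tx":0.015,"ty":0,"tz":0,"fingers":0.03},{"ax":0,"ay":0,"az":0,"tx":0.019,"ty":0,"tz":0,"fingers":0.03},{"ax":0,"ay":0,"az":0,"tx":0.021,"ty":0,"tz":0,"fingers":0.03}]'
python3 -m creep '[{"ax":0,"ay":0,"az":0,"tx":0.001,"ty":0,"tz":0,"fingers":0.03},{"ax":0,"ay":0,"az":0,"tx":0.002,"ty":0,"tz":0,"fingers":0.03},{"ax":0,"ay":0,"az":0,"tx":0.002,"ty":0,"tz":0,"fingers":0.03}]'
```

```text
time_s: 12.0
tcp_pos: [0.543, 0.2159, 0.0059]
eef_rot: [39.4, 89.9, -140.6]
contact_force: [-0.8, 0.2, -2.8]
gripper_width: 0.0459
time_s: 12.3
tcp_pos: [0.5433, 0.2161, 0.0045]
eef_rot: [107.2, 90.0, -72.9]
contact_force: [-0.7, -0.1, -3.1]
gripper_width: 0.0459
```

Another 1 mm at a time until I feel contact.

```bash
python3 -m creep '[{"ax":0,"ay":0,"az":0,"tx":0.001,"ty":0,"tz":0,"fingers":0.03},{"ax":0,"ay":0,"az":0,"tx":0.0015,"ty":0,"tz":0,"fingers":0.03},{"ax":0,"ay":0,"az":0,"tx":0.0015,"ty":0,"tz":0,"fingers":0.03}]'
python3 -m creep '[{"ax":0,"ay":0,"az":0,"tx":0.0005,"ty":0,"tz":0,"fingers":0.03},{"ax":0,"ay":0,"az":0,"tx":0.0005,"ty":0,"tz":0,"fingers":0.03}]'
```

```text
time_s: 12.6
tcp_pos: [0.5433, 0.2161, 0.003]
eef_rot: [83.2, 90.0, -96.9]
contact_force: [-0.1, 0.4, -3.6]
gripper_width: 0.0455
time_s: 12.8
tcp_pos: [0.5433, 0.2161, 0.0025]
eef_rot: [-32.3, 90.0, 147.6]
contact_force: [0.3, -0.4, -3.9]
gripper_width: 0.0461
```

```bash
python3 -m creep '[{"ax":0,"ay":0,"az":0,"tx":0.0005,"ty":0,"tz":0,"fingers":0.03},{"ax":0,"ay":0,"az":0,"tx":0.0007,"ty":0,"tz":0,"fingers":0.03},{"ax":0,"ay":0,"az":0,"tx":0.0007,"ty":0,"tz":0,"fingers":0.03}]'
python3 -m creep '[{"ax":0,"ay":0,"az":0,"tx":0.0005,"ty":0,"tz":0,"fingers":0.03},{"ax":0,"ay":0,"az":0,"tx":0.0005,"ty":0,"tz":0,"fingers":0.03}]'
```

```text
time_s: 13.1
tcp_pos: [0.5433, 0.2161, 0.002]
eef_rot: [-166.2, 90.0, 13.7]
contact_force: [-0.4, -0.7, -1.6]
gripper_width: 0.046
time_s: 13.3
tcp_pos: [0.5433, 0.2162, 0.0019]
eef_rot: [-165.8, 90.0, 14.1]
contact_force: [-2.1, -0.3, 3.9]
gripper_width: 0.0458
```

Contact: the reading stops at z≈1.9 mm and the vertical force turns positive. I'll open and rise.

```bash
python3 -m creep '[{"ax":0,"ay":0,"az":0,"tx":0,"ty":0,"tz":0,"fingers":0.05},{"ax":0,"ay":0,"az":0,"tx":0,"ty":0,"tz":0,"fingers":0.06},{"ax":0,"ay":0,"az":0,"tx":-0.001,"ty":0,"tz":0,"fingers":0.072},{"ax":0,"ay":0,"az":0,"tx":-0.001,"ty":0,"tz":0,"fingers":0.072},{"ax":0,"ay":0,"az":0,"tx":-0.001,"ty":0,"tz":0,"fingers":0.072}]'
```

```text
time_s: 13.8
tcp_pos: [0.5431, 0.2158, 0.0021]
eef_rot: [41.2, 90.0, -138.9]
contact_force: [0.7, 0.3, -0.7]
gripper_width: 0.071
```

```bash
python3 -m creep '[{"ax":0,"ay":0,"az":0,"tx":-0.01,"ty":0,"tz":0,"fingers":0.072},{"ax":0,"ay":0,"az":0,"tx":-0.03,"ty":0,"tz":0,"fingers":0.072},{"ax":0,"ay":0,"az":0,"tx":-0.06,"ty":0,"tz":0,"fingers":0.072},{"ax":0,"ay":0,"az":0,"tx":-0.1,"ty":0,"tz":0,"fingers":0.072},{"ax":0,"ay":0,"az":0,"tx":-0.14,"ty":0,"tz":0,"fingers":0.072}]'
python3 -m creep '[{"ax":0,"ay":0,"az":0,"tx":-0.03,"ty":-0.03,"tz":0.01,"fingers":0.072},{"ax":0,"ay":0,"az":0,"tx":-0.06,"ty":-0.06,"tz":0.03,"fingers":0.072},{"ax":0,"ay":0,"az":0,"tx":-0.07,"ty":-0.1,"tz":0.05,"fingers":0.072},{"ax":0,"ay":0,"az":0,"tx":-0.07,"ty":-0.15,"tz":0.07,"fingers":0.072},{"ax":0,"ay":0,"az":0,"tx":-0.07,"ty":-0.19,"tz":0.09,"fingers":0.072}]'
python3 -m creep '[{"ax":0,"ay":0,"az":0,"tx":0,"ty":-0.03,"tz":0.016,"fingers":0.072},{"ax":0,"ay":0,"az":0,"tx":0,"ty":-0.06,"tz":0.032,"fingers":0.072},{"ax":0,"ay":0,"az":0,"tx":0,"ty":-0.1,"tz":0.05,"fingers":0.072},{"ax":0,"ay":0,"az":0,"tx":0,"ty":-0.14,"tz":0.07,"fingers":0.072},{"ax":0,"ay":0,"az":0,"tx":0,"ty":-0.16,"tz":0.08,"fingers":0.072}]'
python3 -m creep '[{"ax":0,"ay":0,"az":0,"tx":0,"ty":0,"tz":0,"fingers":0.072},{"ax":0,"ay":0,"az":0,"tx":0,"ty":0,"tz":0,"fingers":0.072}]'
python3 - <<'E'
from h import *
for n in('scene','top'):
    c,W,R,t=cap(n)
    a=(170,370,150,340) if n=='scene' else (180,340,110,240)
    px=c['pixels']; cv2.imwrite(f'pics/{n}7.png',px); cv2.imwrite(f'pics/{n}7z.png',cv2.resize(px[a[2]:a[3],a[0]:a[1]],None,fx=3,fy=3))
    hsv=cv2.cvtColor(px,cv2.COLOR_BGR2HSV).astype(int); H,S,V=hsv[...,0],hsv[...,1],hsv[...,2]
    X,Y,Z=[W[...,k] for k in range(3)]
    m=(Z>.026)&(Z<.04)&(X>.45)&(X<.63)&(Y>.13)&(Y<.3); q=W[m]; print(n,'brick',m.sum(),cv2.minAreaRect(q[:,:2].astype(np.float32)),np.percentile(q[:,2],[5,50,95]).round(4))
    m=((H<6)|(H>174))&(S>150)&(V>60)&(abs(Y-.2)<.06)&(X>.6)&(Z>.05); print('cup',np.median(W[m],0),W[m].min(0),W[m].max(0))
    m=(Z>.094)&(Z<.112)&(X>.48)&(X<.56)&(abs(Y+.025)<.06); print('handle',np.median(W[m],0))
    m=(Z>.112)&(Z<.135)&(X>.42)&(X<.52)&(abs(Y+.025)<.06); print('pawl',np.median(W[m],0))
E
```

```text
time_s: 14.3
tcp_pos: [0.5429, 0.2157, 0.1442]
eef_rot: [49.4, 90.0, -130.7]
contact_force: [0.8, 0.7, 0.5]
gripper_width: 0.0723
time_s: 14.8
tcp_pos: [0.4529, 0.4078, 0.2141]
eef_rot: [-123.5, 89.9, 56.4]
contact_force: [1.8, 1.1, -0.1]
gripper_width: 0.0724
time_s: 15.3
tcp_pos: [0.3722, 0.5689, 0.2126]
eef_rot: [-100.6, 90.0, 79.4]
contact_force: [0.8, -0.6, 0.1]
gripper_width: 0.0722
time_s: 15.5
tcp_pos: [0.3736, 0.5662, 0.2123]
eef_rot: [76.0, 90.0, -104.1]
contact_force: [-0.5, -0.7, -0.9]
gripper_width: 0.0722
scene brick 630 ((0.5430957674980164, 0.21502485871315002), (0.04688423499464989, 0.11135846376419067), 89.50021362304688) [0.0277 0.032  0.0368]
cup [0.67453055 0.19993013 0.07286685] [0.64263039 0.16903809 0.06265465] [0.70837339 0.23005483 0.08021936]
handle [ 0.53679754 -0.02388362  0.10335124]
pawl [ 0.45628112 -0.01466512  0.12330008]
top brick 343 ((0.5444812178611755, 0.21514859795570374), (0.10890397429466248, 0.04507197067141533), 0.2151837795972824) [0.0271 0.0325 0.0384]
cup [0.67690808 0.19826145 0.07240324] [0.64459915 0.16573274 0.0595306 ] [0.70747776 0.22779063 0.08289191]
handle [ 0.53968923 -0.02252068  0.10266795]
pawl [ 0.45915194 -0.01791483  0.12325187]
```

View pics/scene7.png

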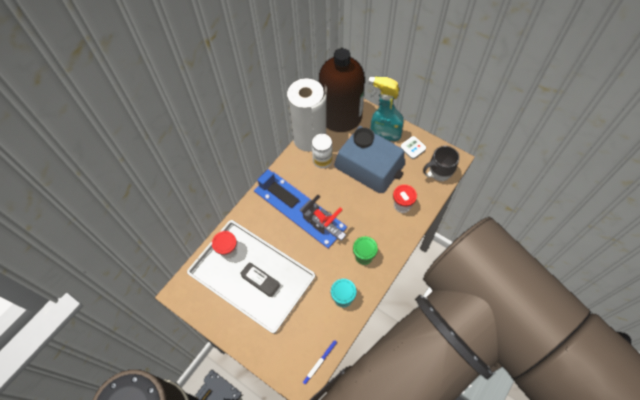

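View pics/top7z.png

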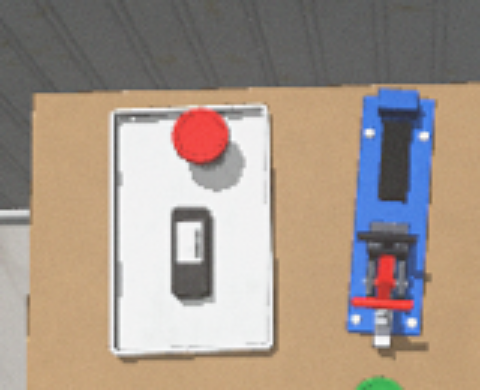

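The brick lies flat in the tray (top crop (193,253)) with the cup standing at (201,135). The bar is back, the lever is tilted, and everything else is where it was. I'll hand in.

```bash
python3 -c "
from h import *
order.close_job(); print(r.get_state()['time_s'])"
```

```text
the job is handed in; nothing more can be done
the job is handed in; nothing more can be done
```

The brick is out of the clamp and lying flat in the steel tray, and I handed the job in at about 15.6 s.

- **Pawl:** I swung it to about 0.48 rad, well off the teeth, with almost no force, and it stayed there.
- **Bar:** I pushed it by the black handle at about 3 N until it stalled at its stop. The force then rose to about 16 N on the world x axis. Both cameras show the handle moved about 45 mm, and it still reads fully back.
- **Brick:** I gripped it at 46 mm and lifted it out. I lowered it in 0.5–1.5 mm steps until I felt contact with the tray floor, then released it. It lies at about (0.544, 0.215), with its top at z ≈ 0.032.
- **Cup and table:** The tray cup still stands at its original place, within about 2 mm, roughly 40 mm from the brick. In the last pictures everything else looks unmoved, but I only checked those by eye.

The two cameras differed by about 3 mm in x throughout, close to their stated accuracy. I gripped the brick low, so its underside was within about 1 mm of the fingertips. It may have settled by up to that much when I released it. No check failed.

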